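# Put three mixed-up parts back in their own trays at the hand press

## Robot

A 6-joint arm with a two-finger parallel gripper is mounted at the origin on the work surface. World frame = base frame: x ahead of the robot, y to its left, z up, the work surface at z = 0. Lengths are in m, angles in degrees, forces in N, time in s.
With the tool pointing down it reaches from about 0.35 to 0.975 m from the base axis. Payload 7.1 kg.
Tool frame: the origin (TCP) lies midway between the tips of the shut fingers; the grasp point (between the pads) lies 19 mm behind it; z points along the fingers, x is the direction in which the jaws open and shut, and the axes are right-handed (so a half turn about z gives the same grasp; the last joint's range is limited). The gripper opens to 88 mm and grips with 3 to 60 N. Pads are 20 mm wide; open, the fingers measure 115 mm over their backs; the gripper's body (75 mm by 178 mm) begins 61 mm behind the grasp point.
Start: joints at [-71.677, 24.242, 93.386, -0, 62.372, -1.089], TCP at [0.208, -0.589, 0.223] pointing down, gripper open.
Joint ranges: [-172.04, 172.04], [-51.8, 120.97], [4.93, 147.93], [-75.15, 255.16], [6.16, 154.13], [-145.62, 145.62]. Speed limits (degrees/s): [136.94, 136.94, 172.46, 180, 180, 180].

## Interface

Orientations are given as [roll, pitch, yaw] about the fixed x, y, z axes, in that order (R = Rz(yaw) Ry(pitch) Rx(roll)).
In Python, from bench import bot gives the robot as it stands.
- The arm moves only by the tool jog_arm, never from a script. Its argument "targets" is text: rows parted by semicolons, each of 6 numbers parted by spaces: the shift along the world's x, y, z scaled (see below), then the turn, a rotation vector about the world's x, y, z scaled (see below). A call has exactly 5 rows; each row shifts and turns the commanded pose from where the row before left it; what a row does not reach is not made up. The controller multiplies each number of a shift by 1 m and each number of a turn by 120 degrees. A row lasts 1/8 s, in which the tool goes at most 62.5 mm and 10.7 degrees, less where a joint would pass 70% of its speed; a pose out of reach is approached as far as the arm can. A call with a number of a shift or a turn outside -1 to 1 is refused whole. A call with a gripper value outside its range is refused whole. "gripper" is the opening, from -1 (shut) to 1 (fully open), set as the call begins (left out, the last holds). The fingers move at their own pace and stop on an object; "squeeze" is the grip in N (left out, the last holds). Time passes only in rows, so rows that do not move let the fingers close, or fill a call up. It gives the time, the measured TCP pose, the force and the opening at its end, in the units of the state.
- bot.get_state(): the state, without advancing time (a new reading comes with each control period).
- bot.get_image(name): name is "side" or "top" or "wrist"; returns (picture, depth): 400x640x3 uint8, red, green, blue; 400x640 float32, m along the optical axis (not along the pixel's ray), 0 where there is no reading.
- bot.camera_model(name): a dict with "camera_matrix" (3x3 intrinsics, pixels), "cam_to_world" (4x4, takes a point from camera to world coordinates). Camera axes: x right, y up, looking along -z (the intrinsics and any distortion apply to the point x, -y, -z); pixel columns grow to the right and rows downward; lengths in m; the calibration is good to about 2 mm. A picture is of the moment at which its call begins: read the wrist's pose just before it. camera_model takes no time and is no camera call; for the wrist camera it gives the pose at the moment of the call.
- bot.finish_job(): hands the job in, once; it reports no verdict.
Trained networks look in the newest picture that a camera, given by its name, has taken for a name from the list of things; names that differ only in an ending like _2 or _b are one class to them, and where a whole thing is asked for, a point or a joint stands for the part that bears it (a point fixed in the world has none). Each returns a list of dicts, best first, with "confidence" (0 to 1); they miss things now and then, are a little off and sometimes report something else, mostly with a low value. They report only what shows in the picture. A call takes as long as a camera call.
- bot.masks_of(camera, label): "region" (400x640 bool, what is visible of it) and "at" ([row, column] in pixels, amid what is visible of it).
- bot.landmark_of(camera, label): "at" ([row, column] in pixels: a listed point, or the origin of a listed thing).
The state is a dict: "clock": time; "joint_positions": joint angles; "qd": joint speeds; "joint_torque": joint torques, N m; "ee_pos": TCP position; "eef_rot": TCP orientation; "ft_force": force on the tool from outside, world axes, zero at the start; "moment": the same for the moment, N m; "gripper_width": finger opening in m.
Only numpy, scipy, OpenCV 4.12 (cv2) and the standard library are available. Lean on these libraries where they do the work, as an engineer would, in place of code of your own. Each camera call takes 0.05 s, during which the arm holds its last target.

## Task

The three parts at the press are in one another's trays: put the brass ferrule upright in the middle of the round dish, the grey relay housing upright in the middle of the square tray, and the red test-light body lying lengthwise along the middle of the long tray. Never have two parts in one tray at once, so first park one part on the empty cork pad to make room. Set every part down without dropping it, and leave the bushing block and the green tin where they are.

Things in the scene. Friction and masses are not known exactly. Their poses are not given: they have to be found in the camera images.
- ferrule_c (a point): Brass lamp ferrule, a round upright stub 46 mm tall: foot flange 38 mm across and 9 mm high, barrel 29 mm across (24 mm at the very top 5 mm). The point is on its axis, half-way up (23 mm above its underside); z is its axis, up. Grip the barrel from above at any yaw. 75 to 155 g. At the start it stands in the square tray, where it does not belong.
- housing_c (a point): Grey phenolic relay housing, a plain upright block 52 mm (x) by 36 mm (y) by 45 mm tall (z), slots and four terminal screws on top. The point is at its centre, 22.5 mm above its underside. Grip it from above across y, 36 mm. 90 to 185 g. At the start it stands in the long tray, where it does not belong.
- testlight_c (a point): Red plastic test-light body, lying, 100 mm long: square handle 30 by 30 mm, 74 mm long, then a clear nose 22 mm across and a short metal tip. The point is at mid-length, 15 mm above its underside; x runs towards the tip (handle from x = -50 to +24 mm), z up. Grip across y, 30 mm; mass centre at x = -8 mm. 60 to 130 g. At the start in the round dish, the wrong place.
- dish: Round shallow steel dish, 124 mm across over the rim, 116 mm at the foot; home of the ferrule. Fixed. Floor 3 mm thick, rim 3 mm thick and 9 mm high over the bench (6 mm over the floor). Origin at the centre of its underside, on the bench top; z up.
- square_tray: Square shallow steel tray, 116 by 116 mm outside; home of the relay housing. Fixed. Floor 3 mm thick, rim 3 mm thick and 9 mm high over the bench (6 mm over the floor). Origin at the centre of its underside, on the bench top; z up.
- long_tray: Oblong shallow steel tray, 156 mm (its x) by 80 mm (its y) outside, 150 by 74 mm inside; home of the test-light body. Fixed. Floor 3 mm thick, rim 3 mm thick and 9 mm high over the bench (6 mm over the floor). Origin at the centre of its underside, on the bench top; z up.
- pad: Square cork pad, 120 by 120 mm, 4 mm thick, fixed flat on the bench and empty at the start: the free spot for parking a part. Origin at the centre of its underside, on the bench top; z up. Pad and trays change places from start to start.
- bushing_block: Bystander, loose: a pale wooden block 100 (x) by 38 (y) by 20 mm holding three flanged aluminium rivet bushings in a row, 37 mm high in all. Origin at the centre of its underside.
- tin: Bystander, loose: a round green tin with a lid, 68 mm across and 52 mm tall. Origin at the centre of its underside.

How it is judged:
By the outcome, as a careful person would: the job done as asked, in the order asked, and still so for the second after the job is handed in, with the robot touching nothing.
It also fails if it takes over 96 s, if anything falls off the work surface, if the arm or the gripper's body presses on something with over 40 N, if the wrist force passes 120 N, or if a joint passes its speed limit or range.

## Working session

There is one attempt and no reset: what is moved stays moved. The work goes in short steps, Python scripts to look and compute and a tool call to move; the robot and the scene stay as the last step left them, time stands still between calls to the robot, and variables do not carry over. Pictures are saved under pics/ and viewed, and the job is handed in when it is done.

Besides the shell and the picture viewer there is one more tool, called after ">>>" as name(argument=value, ...) on one line, values as JSON. jog_arm: Moves the arm, as the interface text tells. Shifts and turns lie within -1 to 1; 1 stands for 1 m of shift or 120 degrees of turn. Its arguments: {"type":"object","properties":{"targets":{"type":"string"},"gripper":{"type":"number"},"squeeze":{"type":"number"}},"required":["targets"]}

```bash
mkdir -p pics; ls; python3 - <<'E'
from bench import bot
import cv2
s=bot.get_state(); print(s)
for n in("top","side"):
    p,d=bot.get_image(n); cv2.imwrite(f"pics/{n}0.png",p[:,:,::-1]); m=bot.camera_model(n); print(n,m)
E
```

```text
pics
{'clock': 0.0, 'joint_positions': array([-7.16782417e+01,  2.42829689e+01,  9.34316539e+01, -1.13476777e-03,
        6.23724150e+01, -1.08880403e+00]), 'qd': array([ 0.04254567,  0.0551314 ,  0.02406078, -0.05412401,  0.03438876,
       -0.06379418]), 'joint_torque': array([-2.66780371e-03, -5.44642210e+01, -2.73672599e+01,  6.42657629e-02,
        2.27330031e-02, -1.20868517e-04]), 'ee_pos': array([ 0.20755091, -0.58893919,  0.22191612]), 'eef_rot': array([-1.79999351e+02,  8.70411535e-02, -7.05889102e+01]), 'ft_force': array([-0.26124655, -0.43073711,  0.09397953]), 'moment': array([-0.00446193, -0.0298681 ,  0.00107036]), 'gripper_width': 0.08763927057697347}
top {'camera_matrix': array([[390.34708475,   0.        , 324.90015728],
       [  0.        , 390.34708475, 192.18906631],
       [  0.        ,   0.        ,   1.        ]]), 'cam_to_world': array([[-0.00919867,  0.9907889 , -0.13510269,  0.43723526],
       [-0.99982163, -0.00688432,  0.01758752,  0.0094358 ],
       [ 0.01649543,  0.13524038,  0.9906755 ,  0.88438092],
       [ 0.        ,  0.        ,  0.        ,  1.        ]])}
side {'camera_matrix': array([[452.5253504 ,   0.        , 321.34508872],
       [  0.        , 452.5253504 , 194.08018839],
       [  0.        ,   0.        ,   1.        ]]), 'cam_to_world': array([[-0.91391208,  0.25143936, -0.31865804,  0.22480121],
       [-0.40554243, -0.53209994,  0.74323952,  0.75538608],
       [ 0.01732175,  0.80848494,  0.5882619 ,  0.63836097],
       [ 0.        ,  0.        ,  0.        ,  1.        ]])}
```

View pics/top0.png

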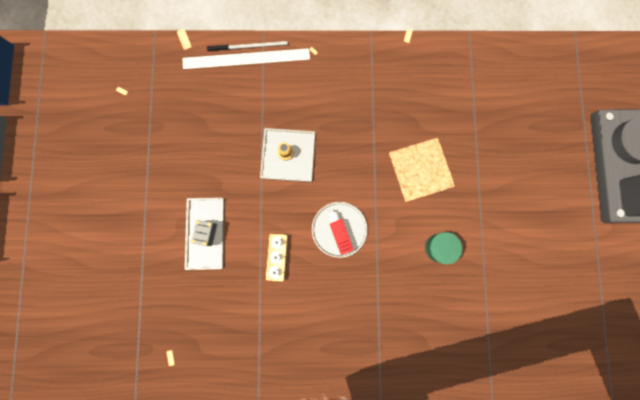

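View pics/side0.png

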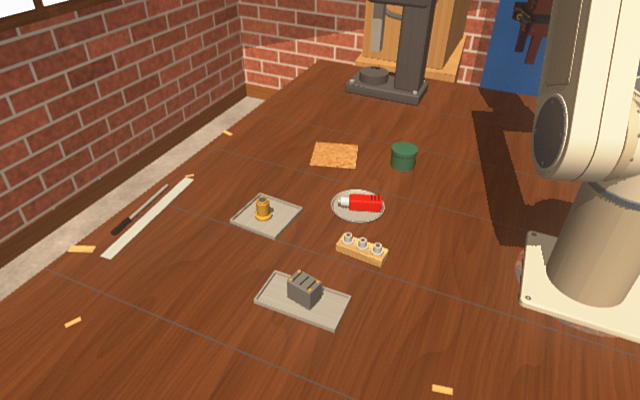

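```bash
cat > h.py <<'E'
from bench import bot
import numpy as np, cv2
def pts(cam,m,d,region=None):
    K=np.array(m["camera_matrix"]);T=np.array(m["cam_to_world"])
    ok=d>0
    if region is not None: ok&=region
    r,c=np.nonzero(ok);z=d[r,c]
    P=np.c_[(c-K[0,2])/K[0,0]*z,-(r-K[1,2])/K[1,1]*z,-z]
    return P@T[:3,:3].T+T[:3,3]
def ray(m,rc,z):
    K=np.array(m["camera_matrix"]);T=np.array(m["cam_to_world"])
    v=np.array([(rc[1]-K[0,2])/K[0,0],-(rc[0]-K[1,2])/K[1,1],-1.])@T[:3,:3].T
    o=T[:3,3];return o+v*(z-o[2])/v[2]
def rect(P):
    (c,s,a)=cv2.minAreaRect((P[:,:2]*1000).astype(np.float32));return np.round(c,1),np.round(s,1),round(a,1)
Z=dict(ferrule_c=.026,housing_c=.0255,testlight_c=.018,dish=0,square_tray=0,long_tray=0,pad=0,bushing_block=0,tin=0)
E
python3 - <<'E'
from h import *
for cam in("top","side"):
    p,d=bot.get_image(cam);m=bot.camera_model(cam)
    for l in Z:
        try:
            L=bot.landmark_of(cam,l); M=bot.masks_of(cam,l)
        except Exception as e: print(l,e);continue
        for q in L[:2]: print(cam,l,"lm",np.round(q["at"],1),round(q["confidence"],2),np.round(ray(m,q["at"],Z[l])*1000,1))
        for q in M[:1]:
            P=pts(cam,m,d,q["region"]);print("   mask",round(q["confidence"],2),len(P),rect(P),"z",np.round(np.percentile(P[:,2],[2,50,98])*1000,1))
            t=P[P[:,2]>np.percentile(P[:,2],95)-.006]; print("     toppts",rect(t))
E
```

```text
top ferrule_c lm [154.4 281.1] 0.6 [640.6  91.8  26. ]
   mask 0.47 226 (array([648.2,  84.7]), array([32. , 34.9]), 25.7) z [ 8.9 43.7 52.1]
     toppts (array([649.6,  84.2]), array([24.1, 22.6]), 59.6)
top housing_c lm [232.4 206.5] 0.66 [467.7 253.1  25.5]
   mask 0.73 527 (array([465.1, 266.5]), array([51.5, 55.7]), 78.1) z [ 4.1 47.9 51.4]
     toppts (array([466. , 258.7]), array([36.1, 50.9]), 78.4)
top testlight_c lm [231.4 338.3] 0.76 [467.7 -34.8  18. ]
   mask 0.92 587 (array([468.1, -36.5]), array([101.2,  33.6]), 19.0) z [ 4.3 32.4 36. ]
     toppts (array([463.7, -36.2]), array([89.8, 29.7]), 19.7)
top dish lm [230.2 336.6] 0.69 [471.  -31.9   0. ]
   mask 0.58 1784 (array([472. , -37.4]), array([122. , 121.1]), 89.1) z [ 0.1  3.8 10.9]
     toppts (array([471.7, -36.9]), array([120.9, 120.5]), 89.8)
top square_tray lm [152.9 287.9] 0.58 [650.2  78.6   0. ]
   mask 0.57 2275 (array([644.2,  80.1]), array([115.9, 116.6]), 85.8) z [ 0.3  3.7 11.1]
     toppts (array([644.2,  80.1]), array([115.9, 116.6]), 85.8)
top long_tray lm [233. 203.] 0.71 [467.3 268.1   0. ]
   mas
[... 1896 characters left out ...]
9]), 0.8)
side pad lm [154.8 333.6] 0.82 [ 614.2 -231.7    0. ]
   mask 0.9 1054 (array([ 611.1, -227.6]), array([121.4, 130.9]), 15.9) z [1.6 4.9 7.4]
     toppts (array([ 611.1, -227.6]), array([121.4, 130.9]), 15.9)
side bushing_block lm [253.5 363.6] 0.95 [409.4 100.    0. ]
side bushing_block lm [298.6 298.6] 0.73 [477.  261.8   0. ]
   mask 0.59 1063 (array([416.9,  93.2]), array([ 64.1, 111.2]), 86.4) z [ 0.4 20.6 38.8]
     toppts (array([413.6, 104.5]), array([17.8, 80.3]), 87.7)
side tin lm [164.7 405.2] 0.65 [ 423.3 -267.     0. ]
   mask 0.95 678 (array([ 429.1, -257.9]), array([65.3, 69.8]), 2.9) z [ 2.5 44.3 54.5]
     toppts (array([ 430.5, -256.5]), array([62.6, 69.6]), 41.9)
```

>>> jog_arm(targets="0.029 0.045 0 0 0 0.058;0.029 0.045 0 0 0 0.058;0.029 0.045 0 0 0 0.058;0.029 0.045 0 0 0 0.058;0.029 0.045 0 0 0 0.058", gripper=1, squeeze=20)

```text
clock: 2.62
ee_pos: [0.3535, -0.3631, 0.2229]
eef_rot: [180.0, -0.0, -35.6]
ft_force: [1.7, -0.6, 0.3]
gripper_width: 0.0877
```

>>> jog_arm(targets="0.029 0.045 0 0 0 0.058;0.029 0.045 0 0 0 0.058;0.029 0.045 0 0 0 0.058;0.029 0.045 0 0 0 0.058;0.029 0.045 0 0 0 0.058")

```text
clock: 3.25
ee_pos: [0.4987, -0.1379, 0.2229]
eef_rot: [180.0, -0.0, -0.8]
ft_force: [-0.8, -0.3, -0.0]
gripper_width: 0.0877
```

>>> jog_arm(targets="0.029 0.045 0 0 0 0.058;0.029 0.045 0 0 0 0.058;0.029 0.045 0 0 0 0.058;0.029 0.045 0 0 0 0.058;0.029 0.045 0 0 0 0")

```text
clock: 3.88
ee_pos: [0.6436, 0.0872, 0.2228]
eef_rot: [180.0, -0.0, 26.9]
ft_force: [1.2, -0.8, -0.1]
gripper_width: 0.0875
```

```bash
cat > look.py <<'E'
from h import *
import sys
s=bot.get_state();m=bot.camera_model("wrist");p,d=bot.get_image("wrist")
cv2.imwrite(f"pics/{sys.argv[1]}.png",p[:,:,::-1])
print(s["clock"],np.round(s["ee_pos"]*1000,1),np.round(s["eef_rot"],1),s["gripper_width"])
for l in sys.argv[2:]:
    L=bot.landmark_of("wrist",l);M=bot.masks_of("wrist",l)
    for q in L[:1]: print(l,"lm",np.round(q["at"],1),round(q["confidence"],2),np.round(ray(m,q["at"],Z[l])*1000,1))
    for q in M[:1]:
        R=cv2.erode(q["region"].astype(np.uint8),np.ones((3,3)))>0
        P=pts("wrist",m,d,R)
        if len(P)<10: print("few");continue
        print("   mask",q["at"],round(q["confidence"],2),len(P),rect(P),"z",np.round(np.percentile(P[:,2],[2,50,98])*1000,1))
        t=P[P[:,2]>np.percentile(P[:,2],95)-.006]; print("     top",rect(t))
E
python3 look.py w1 ferrule_c square_tray
```

```text
3.875 [643.6  87.2 222.8] [180.   -0.   26.9] 0.08752087195613159
ferrule_c lm [183.8 320. ] 0.97 [649.4  86.7  26. ]
   mask [182.2, 318.0] 0.86 572 (array([648.3,  88.4]), array([31.5, 28.8]), 4.0) z [10.1 47.7 50.5]
     top (array([649.4,  87.2]), array([24.2, 25.1]), 71.8)
square_tray lm [183.1 313.9] 0.71 [644.3  79.4   0. ]
   mask [178.5, 310.4] 0.71 6438 (array([643.9,  80.2]), array([114.2, 114.3]), 86.0) z [1.4 3.1 9.4]
     top (array([643.9,  80.2]), array([114.2, 114.3]), 86.0)
```

View pics/w1.png

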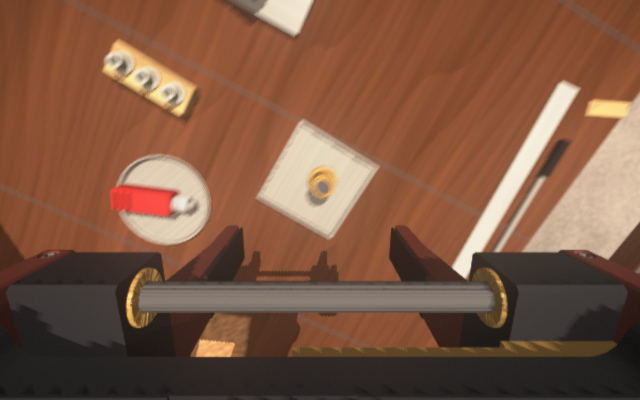

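>>> jog_arm(targets="0.006 0 -0.04 0 0 0;0 0 -0.04 0 0 0;0 0 -0.04 0 0 0;0 0 -0.03 0 0 0;0 0 -0.02 0 0 0")

```text
clock: 4.75
ee_pos: [0.6476, 0.084, 0.0514]
eef_rot: [-180.0, 0.1, 26.8]
ft_force: [-0.3, -0.5, 1.0]
gripper_width: 0.0878
```

>>> jog_arm(targets="0 0 -0.018 0 0 0;0 0 -0.012 0 0 0;0 0 -0.005 0 0 0;0 0 0 0 0 0;0 0 0 0 0 0")

```text
clock: 5.38
ee_pos: [0.6493, 0.0857, 0.0184]
eef_rot: [180.0, -0.1, 26.9]
ft_force: [-0.3, 0.3, -0.9]
gripper_width: 0.0875
```

>>> jog_arm(targets="0 0 0 0 0 0;0 0 0 0 0 0;0 0 0 0 0 0;0 0 0 0 0 0;0 0 0 0 0 0", gripper=-1, squeeze=20)

```text
clock: 6.0
ee_pos: [0.6487, 0.0855, 0.0177]
eef_rot: [-180.0, 0.0, 26.9]
ft_force: [-0.6, 0.1, 0.0]
gripper_width: 0.0414
```

>>> jog_arm(targets="0 0 0 0 0 0;0 0 0 0 0 0;0 0 0 0 0 0;0 0 0 0 0 0;0 0 0 0 0 0")

```text
clock: 6.62
ee_pos: [0.6487, 0.0855, 0.0177]
eef_rot: [180.0, -0.0, 26.9]
ft_force: [0.8, 0.0, -0.4]
gripper_width: 0.0286
```

>>> jog_arm(targets="0 0 0.005 0 0 0;0 0 0.02 0 0 0;0 0 0.025 0 0 0;0 0 0.025 0 0 0;0 0 0.025 0 0 0")

```text
clock: 7.25
ee_pos: [0.649, 0.0856, 0.1201]
eef_rot: [180.0, -0.1, 26.9]
ft_force: [0.4, 0.4, -0.6]
gripper_width: 0.0283
```

>>> jog_arm(targets="-0.003 -0.02 0 0 0 0.02;-0.005 -0.04 0 0 0 0.04;-0.006 -0.045 0 0 0 0.04;-0.006 -0.045 0 0 0 0.04;-0.006 -0.045 0 0 0 0.04")

```text
clock: 7.88
ee_pos: [0.6229, -0.1109, 0.1194]
eef_rot: [179.9, -0.0, 48.6]
ft_force: [0.7, -0.3, -0.5]
gripper_width: 0.0288
```

>>> jog_arm(targets="-0.005 -0.045 0 0 0 0.04;-0.004 -0.04 0 0 0 0.03;-0.003 -0.025 -0.02 0 0 0;-0.001 -0.01 -0.03 0 0 0;0 0 -0.025 0 0 0")

```text
clock: 8.5
ee_pos: [0.6099, -0.2308, 0.0434]
eef_rot: [179.9, -0.0, 56.8]
ft_force: [-0.2, -0.3, -0.2]
gripper_width: 0.0283
```

>>> jog_arm(targets="0 0 -0.01 0 0 0;0 0 -0.008 0 0 0;0 0 -0.004 0 0 0;0 0 -0.001 0 0 0;0 0 0 0 0 0")

```text
clock: 9.12
ee_pos: [0.6101, -0.2295, 0.0202]
eef_rot: [180.0, -0.0, 56.9]
ft_force: [-0.6, -0.8, 0.6]
gripper_width: 0.0283
```

>>> jog_arm(targets="0 0 -0.0005 0 0 0;0 0 -0.0005 0 0 0;0 0 0 0 0 0;0 0 0 0 0 0;0 0 0 0 0 0")

```text
clock: 9.75
ee_pos: [0.6098, -0.2295, 0.0187]
eef_rot: [180.0, -0.0, 56.8]
ft_force: [0.8, 0.5, -0.9]
gripper_width: 0.0285
```

>>> jog_arm(targets="0 0 -0.0005 0 0 0;0 0 0 0 0 0;0 0 -0.0005 0 0 0;0 0 0 0 0 0;0 0 0 0 0 0")

```text
clock: 10.38
ee_pos: [0.6098, -0.2295, 0.0186]
eef_rot: [180.0, 0.0, 56.9]
ft_force: [-3.5, 0.7, 9.1]
gripper_width: 0.0285
```

Contact (9 N upward). Release gently, then rise.

>>> jog_arm(targets="0 0 0.0005 0 0 0;0 0 0 0 0 0;0 0 0 0 0 0;0 0 0 0 0 0;0 0 0 0 0 0", gripper=0.5)

```text
clock: 11.0
ee_pos: [0.6097, -0.2294, 0.0181]
eef_rot: [-180.0, 0.0, 56.9]
ft_force: [-0.4, -0.1, 0.1]
gripper_width: 0.0656
```

>>> jog_arm(targets="0 0 0.01 0 0 0;0 0 0.03 0 0 0;0 0 0.04 0 0 0;0 0 0.04 0 0 0.02;0 0 0.04 0 0 0.05")

```text
clock: 11.62
ee_pos: [0.6097, -0.2294, 0.1803]
eef_rot: [180.0, -0.0, 65.4]
ft_force: [0.4, -1.1, -0.1]
gripper_width: 0.066
```

```bash
python3 look.py w2 ferrule_c pad
```

```text
11.625 [ 609.7 -229.4  180.3] [180.   -0.   65.4] 0.06597645297429072
ferrule_c lm [189.6 314.7] 0.77 [ 610.7 -231.3   26. ]
pad lm [181.7 317.2] 0.68 [ 608.3 -227.     0. ]
   mask [166.6, 321.9] 0.8 8516 (array([ 609.1, -228.3]), array([118.2, 121.1]), 16.1) z [2.4 3.9 5.4]
     top (array([ 609.1, -228.3]), array([118.2, 121.1]), 16.1)
```

View pics/w2.png

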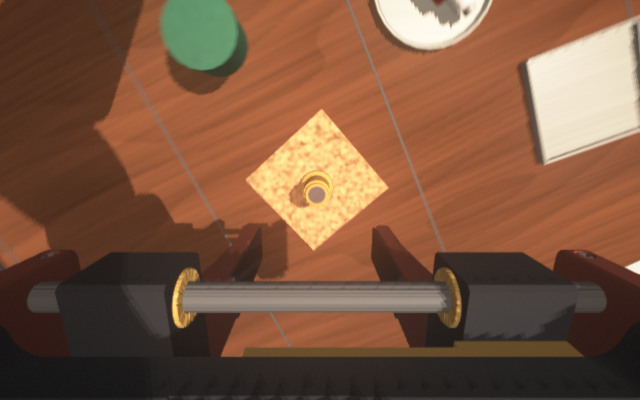

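>>> jog_arm(targets="-0.014 0.045 0 0 0 0.02;-0.014 0.049 0 0 0 0.02;-0.014 0.049 0 0 0 0.02;-0.014 0.049 0 0 0 0.02;-0.014 0.049 0 0 0 0.02", gripper=1)

```text
clock: 12.5
ee_pos: [0.5381, 0.013, 0.1767]
eef_rot: [-179.8, 0.0, 77.3]
ft_force: [0.9, -0.2, 0.4]
gripper_width: 0.088
```

>>> jog_arm(targets="-0.014 0.049 0 0 0 0.008;-0.015 0.05 0 0 0 0;-0.015 0.05 0 0 0 0;-0.015 0.05 0 0 0 0;-0.015 0.05 0 0 0 0")

```text
clock: 13.12
ee_pos: [0.4642, 0.2617, 0.1768]
eef_rot: [-179.9, 0.1, 78.2]
ft_force: [1.7, -0.1, 0.3]
gripper_width: 0.088
```

```bash
python3 look.py w3 housing_c long_tray
```

```text
13.125 [464.2 261.7 176.8] [-1.799e+02  1.000e-01  7.820e+01] 0.08796244452710987
housing_c lm [190.9 314.5] 0.76 [465.9 259.5  25.5]
   mask [192.9, 317.7] 0.82 1640 (array([464.9, 260.1]), array([33.6, 50.5]), 78.9) z [22.6 48.  49.8]
     top (array([465. , 260.1]), array([33.6, 50.4]), 78.9)
long_tray lm [186.7 319.1] 0.86 [467.6 264.5   0. ]
   mask [165.1, 323.0] 0.7 6430 (array([466.2, 265. ]), array([153.2,  77.7]), 0.8) z [1.5 3.  9.3]
     top (array([466.2, 265. ]), array([153.2,  77.7]), 0.8)
```

View pics/w3.png

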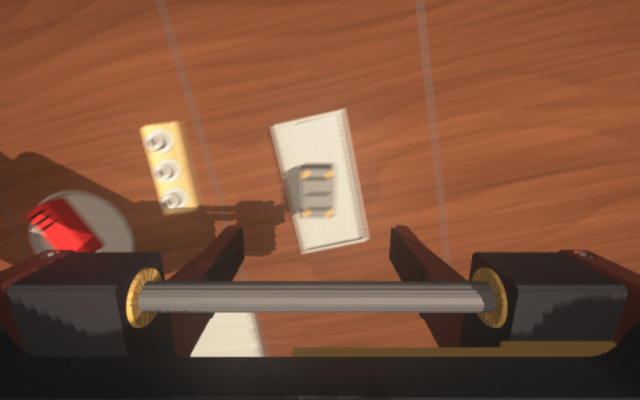

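>>> jog_arm(targets="0 0 -0.035 0 0 0.005;0 0 -0.035 0 0 0;0 0 -0.035 0 0 0;0 0 -0.025 0 0 0;0 0 -0.015 0 0 0")

```text
clock: 14.0
ee_pos: [0.4654, 0.2587, 0.0316]
eef_rot: [-179.9, 0.1, 78.7]
ft_force: [0.1, -0.2, -0.8]
gripper_width: 0.0881
```

>>> jog_arm(targets="0 0 -0.01 0 0 0;0 0 -0.006 0 0 0;0 0 -0.003 0 0 0;0 0 0 0 0 0;0 0 0 0 0 0")

```text
clock: 14.62
ee_pos: [0.466, 0.2608, 0.0146]
eef_rot: [180.0, -0.0, 78.8]
ft_force: [-0.7, 0.2, -0.1]
gripper_width: 0.088
```

>>> jog_arm(targets="0 0 0 0 0 0;0 0 0 0 0 0;0 0 0 0 0 0;0 0 0 0 0 0;0 0 0 0 0 0", gripper=-1, squeeze=25)

```text
clock: 15.25
ee_pos: [0.4657, 0.2606, 0.0142]
eef_rot: [-180.0, 0.0, 78.8]
ft_force: [-0.9, -0.4, -0.3]
gripper_width: 0.0415
```

>>> jog_arm(targets="0 0 0 0 0 0;0 0 0 0 0 0;0 0 0 0 0 0;0 0 0.002 0 0 0;0 0 0.01 0 0 0")

```text
clock: 15.88
ee_pos: [0.4653, 0.2604, 0.0261]
eef_rot: [-179.9, 0.0, 78.8]
ft_force: [0.1, -0.3, -1.1]
gripper_width: 0.036
```

>>> jog_arm(targets="0 0 0.02 0 0 0;0 0 0.03 0 0 0;0 0 0.03 0 0 0;0 0 0.01 0 0 0;0 0 0 0 0 0")

```text
clock: 16.5
ee_pos: [0.466, 0.2607, 0.1167]
eef_rot: [179.9, -0.1, 78.8]
ft_force: [0.3, 0.2, -0.7]
gripper_width: 0.036
```

>>> jog_arm(targets="0.015 -0.015 0 0 0 0.01;0.03 -0.03 0 0 0 0.01;0.035 -0.035 0 0 0 0.015;0.035 -0.035 0 0 0 0.015;0.03 -0.03 0 0 0 0.009")

```text
clock: 17.12
ee_pos: [0.611, 0.114, 0.1144]
eef_rot: [-179.9, 0.0, 85.9]
ft_force: [-0.2, 0.7, -1.0]
gripper_width: 0.036
```

>>> jog_arm(targets="0.02 -0.02 0 0 0 0;0.01 -0.012 -0.02 0 0 0;0.003 -0.003 -0.03 0 0 0;0 0 -0.025 0 0 0;0 0 -0.01 0 0 0")

```text
clock: 17.75
ee_pos: [0.6409, 0.0807, 0.0274]
eef_rot: [-179.7, 0.1, 85.9]
ft_force: [-0.8, 0.5, -1.2]
gripper_width: 0.0359
```

>>> jog_arm(targets="0 0 -0.01 0 0 0;0 0 -0.004 0 0 0;0 0 -0.001 0 0 0;0 0 0 0 0 0;0 0 0 0 0 0")

```text
clock: 18.38
ee_pos: [0.6442, 0.0806, 0.0168]
eef_rot: [179.9, -0.0, 85.9]
ft_force: [0.8, 0.9, -1.1]
gripper_width: 0.0358
```

>>> jog_arm(targets="0 -0.0005 -0.001 0 0 0;0 0 0 0 0 0;0 0 -0.0005 0 0 0;0 0 0 0 0 0;0 0 0 0 0 0")

```text
clock: 19.0
ee_pos: [0.6437, 0.0801, 0.0146]
eef_rot: [-180.0, 0.0, 85.9]
ft_force: [-0.2, -0.2, 0.1]
gripper_width: 0.0359
```

>>> jog_arm(targets="0 0 -0.0005 0 0 0;0 0 0 0 0 0;0 0 0 0 0 0;0 0 0 0 0 0;0 0 0 0 0 0")

```text
clock: 19.62
ee_pos: [0.6438, 0.0801, 0.0142]
eef_rot: [180.0, -0.0, 85.9]
ft_force: [0.1, 0.0, -0.6]
gripper_width: 0.036
```

>>> jog_arm(targets="0 0 -0.0005 0 0 0;0 0 0 0 0 0;0 0 -0.0003 0 0 0;0 0 0 0 0 0;0 0 0 0 0 0")

```text
clock: 20.25
ee_pos: [0.6438, 0.0801, 0.0142]
eef_rot: [180.0, 0.0, 85.9]
ft_force: [-2.2, 0.2, 7.2]
gripper_width: 0.0358
```

>>> jog_arm(targets="0 0 0.0003 0 0 0;0 0 0 0 0 0;0 0 0 0 0 0;0 0 0 0 0 0;0 0 0 0 0 0", gripper=0.45)

```text
clock: 20.88
ee_pos: [0.6437, 0.08, 0.0136]
eef_rot: [-180.0, 0.0, 85.9]
ft_force: [0.7, 0.1, -0.3]
gripper_width: 0.0636
```

>>> jog_arm(targets="0 0 0.01 0 0 0;0 0 0.03 0 0 0;0 0 0.04 0 0 0;0 0 0.04 0 0 0;0 0 0.04 0 0 0")

```text
clock: 21.5
ee_pos: [0.6437, 0.08, 0.1758]
eef_rot: [180.0, -0.0, 85.9]
ft_force: [0.1, -0.0, 0.1]
gripper_width: 0.0636
```

```bash
python3 look.py w4 housing_c square_tray testlight_c dish
```

```text
21.5 [643.7  80.  175.8] [180.   -0.   85.9] 0.06355379237056424
housing_c lm [188.8 317.7] 0.72 [643.9  82.1  25.5]
   mask [187.9, 317.4] 0.87 1691 (array([643.7,  80.7]), array([33.8, 51.8]), 86.1) z [29.6 48.  49.8]
     top (array([643.8,  80.7]), array([33.8, 51.8]), 85.9)
   mask [161.9, 317.5] 0.88 7425 (array([644.4,  80.6]), array([114.1, 115.5]), 86.0) z [1.5 3.1 9.5]
     top (array([644.4,  80.6]), array([114.1, 115.5]), 86.0)
testlight_c lm [ 24.4 187.5] 0.75 [471.4 -34.   18. ]
   mask [33.0, 190.6] 0.82 2089 (array([482.6, -27.9]), array([69.2, 28.2]), 19.8) z [18.3 32.3 34.5]
     top (array([479., -29.]), array([62.1, 28.1]), 20.6)
   mask [54.2, 188.7] 0.77 6662 (array([488.5, -36.9]), array([120.9,  89. ]), 86.0) z [1.6 3.4 9.5]
     top (array([488.8, -37. ]), array([120.9,  88.5]), 85.9)
```

View pics/w4.png

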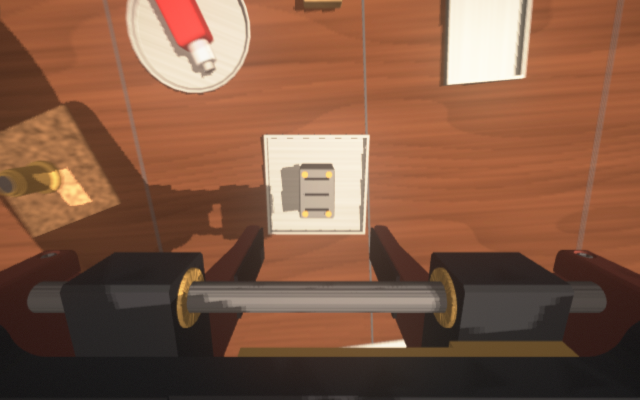

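>>> jog_arm(targets="-0.03 -0.02 0 0 0 0.04;-0.04 -0.026 0 0 0 0.04;-0.04 -0.026 0 0 0 0.04;-0.04 -0.026 0 0 0 0.04;-0.033 -0.021 0 0 0 0.04")

```text
clock: 22.58
ee_pos: [0.4587, -0.0396, 0.1729]
eef_rot: [-179.9, -0.0, 110.0]
ft_force: [-0.0, 0.0, -0.5]
gripper_width: 0.0637
```

>>> jog_arm(targets="0 0 0 0 0 0;0 0 0 0 0 0;0 0 0 0 0 0;0 0 0 0 0 0;0 0 0 0 0 0")

```text
clock: 23.2
ee_pos: [0.461, -0.0387, 0.1735]
eef_rot: [-180.0, -0.0, 109.9]
ft_force: [-0.0, -0.3, 0.7]
gripper_width: 0.0637
```

```bash
python3 look.py w5 testlight_c dish
```

```text
23.2 [461.  -38.7 173.5] [-180.    -0.   109.9] 0.06371652336185887
testlight_c lm [195.9 319.3] 0.78 [468.7 -32.   18. ]
   mask [193.0, 318.5] 0.88 1938 (array([468.6, -34.1]), array([101.2,  27.2]), 19.7) z [23.5 32.7 34.4]
     top (array([464.4, -35.8]), array([91.6, 27.2]), 20.6)
dish lm [196.4 314. ] 0.59 [475.5 -36.    0. ]
   mask [197.6, 302.2] 0.94 5470 (array([472.3, -35.7]), array([116.8, 118.7]), 81.9) z [1.6 3.1 8.7]
     top (array([472.3, -35.7]), array([116.8, 118.7]), 81.9)
```

View pics/w5.png

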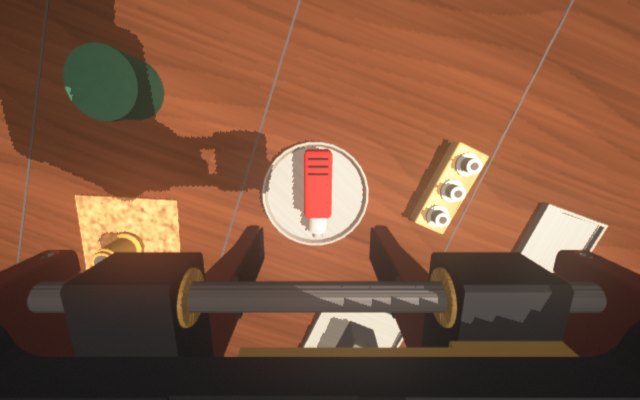

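>>> jog_arm(targets="0 0.001 -0.035 0 0 0;0 0 -0.035 0 0 0;0 0 -0.035 0 0 0;0 0 -0.025 0 0 0;0 0 -0.015 0 0 0", gripper=0.25)

```text
clock: 24.08
ee_pos: [0.4603, -0.0379, 0.0275]
eef_rot: [-179.9, -0.0, 109.9]
ft_force: [0.2, 0.4, 0.1]
gripper_width: 0.0551
```

>>> jog_arm(targets="0 0 -0.01 0 0 0;0 0 -0.006 0 0 0;0 0 -0.003 0 0 0;0 0 -0.0005 0 0 0;0 0 0 0 0 0")

```text
clock: 24.7
ee_pos: [0.461, -0.038, 0.0095]
eef_rot: [180.0, 0.0, 109.9]
ft_force: [0.4, 0.5, 0.7]
gripper_width: 0.0551
```

>>> jog_arm(targets="0 0 0 0 0 0;0 0 0 0 0 0;0 0 0 0 0 0;0 0 0 0 0 0;0 0 0 0 0 0", gripper=-1, squeeze=20)

```text
clock: 25.32
ee_pos: [0.4608, -0.0379, 0.0093]
eef_rot: [180.0, 0.0, 109.9]
ft_force: [-0.2, 0.8, 2.7]
gripper_width: 0.0298
```

>>> jog_arm(targets="0 0 0.003 0 0 0;0 0 0.015 0 0 0;0 0 0.03 0 0 0;0 0 0.035 0 0 0;0 0 0.02 0 0 0")

```text
clock: 25.95
ee_pos: [0.4613, -0.038, 0.1146]
eef_rot: [179.9, 0.1, 109.9]
ft_force: [0.0, -1.0, -0.5]
gripper_width: 0.03
```

>>> jog_arm(targets="0 0.02 0 0 0 -0.02;0 0.035 0 0 0 -0.03;0 0.04 0 0 0 -0.03;0 0.045 0 0 0 -0.03;0 0.045 0 0 0 -0.03")

```text
clock: 26.58
ee_pos: [0.4607, 0.1484, 0.1132]
eef_rot: [180.0, -0.0, 93.0]
ft_force: [0.5, -0.3, -0.6]
gripper_width: 0.0299
```

>>> jog_arm(targets="0 0.04 0 0 0 -0.019;0 0.035 0 0 0 0;-0.001 0.025 0 0 0 0;-0.001 0.014 -0.02 0 0 0;0 0.004 -0.03 0 0 0")

```text
clock: 27.2
ee_pos: [0.4596, 0.2666, 0.0634]
eef_rot: [179.8, -0.1, 90.9]
ft_force: [0.6, -0.9, -1.6]
gripper_width: 0.0295
```

>>> jog_arm(targets="0 0 -0.025 0 0 0;0 0 -0.013 0 0 0;0 0 -0.008 0 0 0;0 0 -0.004 0 0 0;0 0 0 0 0 0")

```text
clock: 27.82
ee_pos: [0.459, 0.2651, 0.0125]
eef_rot: [180.0, -0.0, 90.8]
ft_force: [-0.7, 0.1, -0.3]
gripper_width: 0.0296
```

>>> jog_arm(targets="-0.0005 0 -0.001 0 0 0;0 0 -0.001 0 0 0;0 0 0 0 0 0;0 0 0 0 0 0;0 0 0 0 0 0")

```text
clock: 28.45
ee_pos: [0.4583, 0.2651, 0.0102]
eef_rot: [180.0, -0.0, 90.8]
ft_force: [-0.5, -0.3, -0.8]
gripper_width: 0.0295
```

>>> jog_arm(targets="0 0 -0.0005 0 0 0;0 0 0 0 0 0;0 0 0 0 0 0;0 0 0 0 0 0;0 0 0 0 0 0")

```text
clock: 29.08
ee_pos: [0.4582, 0.265, 0.0097]
eef_rot: [-180.0, 0.0, 90.8]
ft_force: [-0.1, 0.1, -0.7]
gripper_width: 0.0299
```

>>> jog_arm(targets="0 0 -0.0005 0 0 0;0 0 0 0 0 0;0 0 0 0 0 0;0 0 0 0 0 0;0 0 0 0 0 0")

```text
clock: 29.7
ee_pos: [0.4583, 0.2651, 0.0093]
eef_rot: [180.0, -0.0, 90.8]
ft_force: [-0.6, -1.3, 3.7]
gripper_width: 0.0299
```

>>> jog_arm(targets="0 0 -0.0004 0 0 0;0 0 0 0 0 0;0 0 0 0 0 0;0 0 0 0 0 0;0 0 0 0 0 0")

```text
clock: 30.32
ee_pos: [0.4583, 0.2651, 0.0093]
eef_rot: [180.0, -0.0, 90.8]
ft_force: [-2.1, -2.4, 8.0]
gripper_width: 0.0296
```

>>> jog_arm(targets="0 0 0.0004 0 0 0;0 0 0 0 0 0;0 0 0 0 0 0;0 0 0 0 0 0;0 0 0 0 0 0", gripper=-0.1)

```text
clock: 30.95
ee_pos: [0.4582, 0.2651, 0.0091]
eef_rot: [-180.0, 0.0, 90.8]
ft_force: [0.2, -0.1, -0.5]
gripper_width: 0.0396
```

>>> jog_arm(targets="0 0 0.005 0 0 0;0 0 0.025 0 0 0;0 0 0.04 0 0 0;0 0 0.045 0 0 0;0 0 0.05 0 0 0")

```text
clock: 31.58
ee_pos: [0.4578, 0.2648, 0.1756]
eef_rot: [-180.0, 0.0, 90.8]
ft_force: [1.1, 0.9, 0.1]
gripper_width: 0.0393
```

```bash
python3 look.py w6 testlight_c long_tray
```

```text
31.575 [457.8 264.8 175.6] [-180.     0.    90.8] 0.039336222267334034
testlight_c lm [199.9 317.3] 0.88 [472.2 266.5  18. ]
   mask [191.1, 317.3] 0.87 1962 (array([464.9, 265.8]), array([97.8, 28.9]), 2.3) z [24.6 32.7 34.4]
     top (array([462.2, 265.7]), array([92.3, 28.9]), 2.3)
long_tray lm [191.  316.7] 0.59 [465.9 265.8   0. ]
   mask [183.5, 304.1] 0.59 6264 (array([466.5, 264.8]), array([153.8,  79.9]), 0.5) z [1.5 3.  9.5]
     top (array([466.5, 264.8]), array([153.8,  79.9]), 0.5)
```

View pics/w6.png

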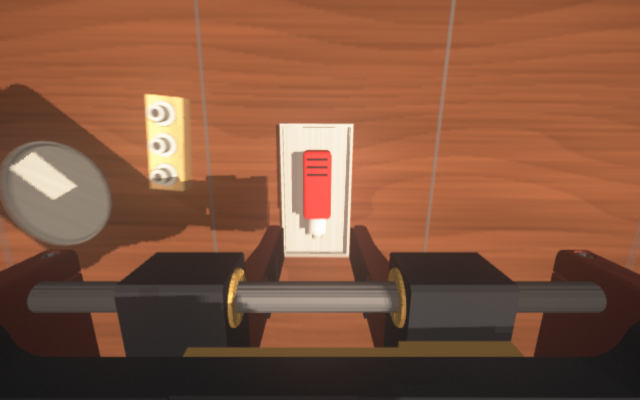

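>>> jog_arm(targets="0.015 -0.045 0 0 0 -0.03;0.015 -0.05 0 0 0 -0.03;0.015 -0.05 0 0 0 -0.03;0.015 -0.05 0 0 0 -0.03;0.015 -0.05 0 0 0 -0.03", gripper=1)

```text
clock: 32.45
ee_pos: [0.5323, 0.0184, 0.1722]
eef_rot: [-179.8, 0.1, 72.7]
ft_force: [-0.1, 0.5, -0.3]
gripper_width: 0.0852
```

>>> jog_arm(targets="0.015 -0.05 0 0 0 -0.03;0.015 -0.05 0 0 0 -0.03;0.015 -0.05 0 0 0 -0.03;0.016 -0.05 0 0 0 0;0.016 -0.049 0 0 0 0")

```text
clock: 33.08
ee_pos: [0.6093, -0.2303, 0.1716]
eef_rot: [-179.8, 0.0, 62.0]
ft_force: [0.8, -0.1, 0.1]
gripper_width: 0.0879
```

```bash
python3 look.py w7 ferrule_c pad
```

```text
33.075 [ 609.3 -230.3  171.6] [-179.8    0.    62. ] 0.08791538346703585
ferrule_c lm [190.8 316.5] 0.95 [ 610.  -229.8   26. ]
   mask [192.2, 316.5] 0.65 794 (array([ 607.9, -229.1]), array([33.6, 28.1]), 85.6) z [11.2 48.8 51.4]
     top (array([ 609.6, -229.1]), array([25. , 25.2]), 26.9)
pad lm [183.8 317.5] 0.61 [ 608.2 -227.6    0. ]
   mask [171.4, 320.4] 0.92 8902 (array([ 608.8, -228.1]), array([118.4, 118.5]), 17.3) z [2.5 3.9 5.4]
     top (array([ 608.8, -228.1]), array([118.4, 118.5]), 17.3)
```

View pics/w7.png

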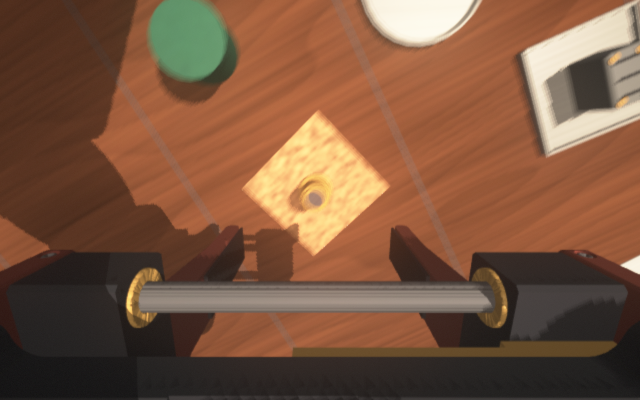

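>>> jog_arm(targets="0 0 -0.035 0 0 0;0 0 -0.035 0 0 0;0 0 -0.035 0 0 0;0 0 -0.025 0 0 0;0 0 -0.013 0 0 0")

```text
clock: 33.95
ee_pos: [0.6088, -0.2268, 0.0293]
eef_rot: [-179.8, 0.0, 62.1]
ft_force: [0.5, -1.1, 0.3]
gripper_width: 0.0879
```

>>> jog_arm(targets="0 0 -0.007 0 0 0;0 0 -0.004 0 0 0;0 0 -0.002 0 0 0;0 0 0 0 0 0;0 0 0 0 0 0")

```text
clock: 34.58
ee_pos: [0.6105, -0.2292, 0.0187]
eef_rot: [180.0, -0.0, 62.0]
ft_force: [-0.6, -0.4, 0.2]
gripper_width: 0.0878
```

>>> jog_arm(targets="0 0 0 0 0 0;0 0 0 0 0 0;0 0 0 0 0 0;0 0 0 0 0 0;0 0 0 0 0 0", gripper=-1, squeeze=20)

```text
clock: 35.2
ee_pos: [0.6102, -0.2289, 0.0182]
eef_rot: [-180.0, 0.0, 62.0]
ft_force: [0.5, -0.6, 0.1]
gripper_width: 0.041
```

>>> jog_arm(targets="0 0 0 0 0 0;0 0 0 0 0 0;0 0 0 0 0 0;0 0 0 0 0 0;0 0 0 0 0 0")

```text
clock: 35.83
ee_pos: [0.6102, -0.229, 0.0182]
eef_rot: [-180.0, 0.0, 62.0]
ft_force: [0.3, 0.8, -0.2]
gripper_width: 0.0284
```

>>> jog_arm(targets="0 0 0.005 0 0 0;0 0 0.02 0 0 0;0 0 0.03 0 0 0;0 0 0.03 0 0 0;0 0 0.02 0 0 0")

```text
clock: 36.45
ee_pos: [0.611, -0.2293, 0.1261]
eef_rot: [179.8, -0.0, 62.0]
ft_force: [-0.2, -0.3, -0.7]
gripper_width: 0.0285
```

```bash
python3 - <<'E'
from h import *
for cam in("top","side"):
    p,d=bot.get_image(cam);m=bot.camera_model(cam)
    cv2.imwrite(f"pics/{cam}2.png",p[:,:,::-1])
    for q in bot.masks_of(cam,"dish")[:1]:
        P=pts(cam,m,d,q["region"]);print(cam,q["confidence"],len(P),rect(P),np.median(P[:,2]))
        cs,_=cv2.findContours(q["region"].astype(np.uint8),0,1);c=max(cs,key=len)
        W=np.array([ray(m,(y,x),.009)[:2]*1000 for x,y in c[:,0]],np.float32);print(cv2.fitEllipse(W))
    for q in bot.landmark_of(cam,"dish")[:1]: print(ray(m,q["at"],0))
E
```

```text
top 0.72 2311 (array([472.1, -35.5]), array([119.5, 120.2]), 25.6) 0.0036205932638031513
((472.0561828613281, -35.96123504638672), (118.82755279541016, 119.85711669921875), 48.248416900634766)
[ 0.47231911 -0.03959225  0.        ]
side 0.77 1454 (array([469.6, -37.1]), array([129. , 124.8]), 41.9) 0.00415630133959044
((472.9642639160156, -34.743194580078125), (121.62378692626953, 125.90805053710938), 152.97044372558594)
[ 0.47295597 -0.03199792  0.        ]
```

View pics/top2.png

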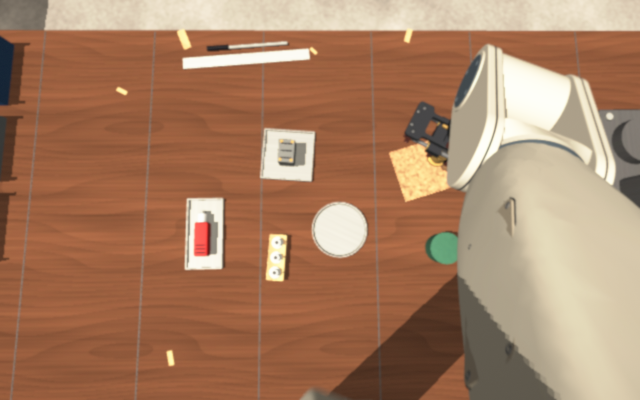

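>>> jog_arm(targets="-0.012 0.016 0 0 0 0;-0.024 0.034 0 0 0 0;-0.028 0.04 0 0 0 0;-0.028 0.04 0 0 0 0;-0.023 0.032 0 0 0 0")

```text
clock: 37.38
ee_pos: [0.4931, -0.0655, 0.122]
eef_rot: [-179.9, 0.0, 62.0]
ft_force: [-0.2, 0.6, -1.7]
gripper_width: 0.0287
```

>>> jog_arm(targets="-0.015 0.02 -0.01 0 0 0;-0.006 0.009 -0.03 0 0 0;-0.002 0.002 -0.03 0 0 0;0 0 -0.02 0 0 0;0 0 -0.01 0 0 0")

```text
clock: 38.0
ee_pos: [0.471, -0.0358, 0.0214]
eef_rot: [-179.8, 0.1, 62.0]
ft_force: [0.6, 0.0, -1.0]
gripper_width: 0.0286
```

>>> jog_arm(targets="0 0 -0.003 0 0 0;0 0 -0.001 0 0 0;0 0 0 0 0 0;0 0 0 0 0 0;0 0 0 0 0 0")

```text
clock: 38.62
ee_pos: [0.4725, -0.036, 0.0195]
eef_rot: [180.0, -0.0, 62.0]
ft_force: [0.0, -0.0, -0.8]
gripper_width: 0.0284
```

>>> jog_arm(targets="0 0 -0.001 0 0 0;0 0 0 0 0 0;0 0 -0.0005 0 0 0;0 0 0 0 0 0;0 0 0 0 0 0")

```text
clock: 39.25
ee_pos: [0.4722, -0.036, 0.0176]
eef_rot: [-180.0, 0.0, 62.0]
ft_force: [-0.1, -0.7, -0.6]
gripper_width: 0.0285
```

>>> jog_arm(targets="0 0 -0.0005 0 0 0;0 0 0 0 0 0;0 0 0 0 0 0;0 0 0 0 0 0;0 0 0 0 0 0")

```text
clock: 39.88
ee_pos: [0.4722, -0.036, 0.0172]
eef_rot: [-180.0, 0.0, 62.0]
ft_force: [0.5, -0.1, -0.5]
gripper_width: 0.0283
```

>>> jog_arm(targets="0 0 -0.0005 0 0 0;0 0 0 0 0 0;0 0 0 0 0 0;0 0 0 0 0 0;0 0 0 0 0 0")

```text
clock: 40.5
ee_pos: [0.4723, -0.036, 0.0171]
eef_rot: [180.0, -0.0, 62.0]
ft_force: [-2.1, 0.1, 6.7]
gripper_width: 0.0285
```

>>> jog_arm(targets="0 0 0.0003 0 0 0;0 0 0 0 0 0;0 0 0 0 0 0;0 0 0 0 0 0;0 0 0 0 0 0", gripper=0.4)

```text
clock: 41.12
ee_pos: [0.4722, -0.0359, 0.0169]
eef_rot: [-180.0, 0.0, 62.0]
ft_force: [-0.2, 1.0, -0.3]
gripper_width: 0.0615
```

>>> jog_arm(targets="0 0 0.01 0 0 0;0 0 0.03 0 0 0;0 0 0.04 0 0 0;0 0 0.04 0 0 0;0 0 0.04 0 0 0")

```text
clock: 41.75
ee_pos: [0.472, -0.0359, 0.179]
eef_rot: [180.0, -0.0, 62.0]
ft_force: [0.6, -0.3, -0.0]
gripper_width: 0.0614
```

```bash
python3 look.py w8 ferrule_c dish
```

```text
41.75 [472.  -35.9 179. ] [180.  -0.  62.] 0.061357957438680076
ferrule_c lm [191.5 315.2] 0.88 [474.7 -38.1  26. ]
   mask [189.8, 316.1] 0.84 733 (array([470.1, -34.9]), array([32.7, 27.9]), 63.7) z [10.1 48.  50.5]
     top (array([471.8, -35. ]), array([24.9, 24.5]), 87.3)
dish lm [186.3 313.9] 0.57 [473.5 -39.4   0. ]
   mask [172.1, 318.1] 0.96 7025 (array([472.3, -36.2]), array([118.9, 119.2]), 21.7) z [1.5 3.1 8.9]
     top (array([472.3, -36.2]), array([118.9, 119.2]), 21.7)
```

>>> jog_arm(targets="0.01 -0.05 0.02 0 0 0;0.01 -0.05 0.02 0 0 0;0.01 -0.05 0.02 0 0 0;0.01 -0.05 0 0 0 0;0.01 -0.05 0 0 0 0")

```text
clock: 42.62
ee_pos: [0.5217, -0.2873, 0.2353]
eef_rot: [-179.9, -0.0, 62.0]
ft_force: [0.5, -1.0, -0.2]
gripper_width: 0.0615
```

>>> jog_arm(targets="-0.03 -0.05 0 0 0 0;-0.03 -0.05 0 0 0 0;-0.03 -0.04 0 0 0 0;0 0 0 0 0 0;0 0 0 0 0 0")

```text
clock: 43.25
ee_pos: [0.4318, -0.4252, 0.2355]
eef_rot: [-179.9, -0.1, 62.0]
ft_force: [0.1, 0.1, 0.1]
gripper_width: 0.0614
```

```bash
python3 - <<'E'
from h import *
print(bot.get_state()["clock"])
for cam in("top","side"):
    p,d=bot.get_image(cam);m=bot.camera_model(cam)
    cv2.imwrite(f"pics/{cam}3.png",p[:,:,::-1])
    for l in Z:
        for q in bot.masks_of(cam,l)[:1]:
            P=pts(cam,m,d,q["region"]);t=P[P[:,2]>np.percentile(P[:,2],95)-.006];print(cam,l,round(q["confidence"],2),rect(P),"top",rect(t),np.round(np.percentile(P[:,2],98),3))
E
```

```text
43.25
top ferrule_c 0.58 (array([473.2, -34.7]), array([35.8, 36. ]), 1.1) top (array([473.5, -36. ]), array([26.7, 23.9]), 59.1) 0.052
top housing_c 0.69 (array([645.7,  79.5]), array([37.1, 56. ]), 85.9) top (array([644. ,  80.2]), array([35.8, 52.3]), 85.9) 0.052
top testlight_c 0.78 (array([465.8, 264.9]), array([97.8, 30.4]), 0.6) top (array([462.4, 264.7]), array([29.9, 90.4]), 89.5) 0.036
top dish 0.83 (array([471.8, -36. ]), array([123.5, 121.7]), 33.3) top (array([471.7, -36.9]), array([121.1, 120.4]), 89.0) 0.011
top square_tray 0.96 (array([645.7,  80.5]), array([120.4, 121.7]), 87.3) top (array([644.5,  80.1]), array([116.1, 117.2]), 85.9) 0.012
top long_tray 0.78 (array([467.5, 263.8]), array([156.2,  82.3]), 1.2) top (array([467.1, 264.4]), array([154.8,  81.9]), 0.7) 0.011
top pad 0.91 (array([ 609.9, -229. ]), array([123.8, 122.8]), 17.4) top (array([ 609.3, -228.7]), array([121.9, 122.7]), 16.8) 0.008
top bushing_block 0.6 (array([412.6, 103.8]), array([41.8, 99.7]), 84.7) top (array([412.9, 103.2]), array([15.4, 78.4]), 86.8) 0.039
top tin 0.62 (array([ 428.9, -259.
[... 462 characters left out ...]
ray([30.7, 92.3]), 89.2) 0.036
side dish 0.9 (array([472.5, -35. ]), array([120.4, 123.6]), 34.5) top (array([472.9, -33.2]), array([121.9, 121.4]), 16.6) 0.011
side square_tray 0.64 (array([644.4,  76.4]), array([130.4, 118.5]), 86.0) top (array([644.8,  81.8]), array([118.6, 119. ]), 86.5) 0.012
side long_tray 0.72 (array([470.1, 261. ]), array([162.9,  91.8]), 0.4) top (array([467.6, 264.6]), array([157.1,  84.6]), 0.4) 0.012
side pad 0.71 (array([473.1, -35.2]), array([119.8, 121.8]), 41.3) top (array([473.1, -35.2]), array([119.8, 121.8]), 41.3) 0.011
side bushing_block 0.96 (array([417. ,  94.8]), array([ 63.8, 109. ]), 87.8) top (array([413.6, 103.9]), array([16.7, 80.3]), 84.9) 0.039
```

View pics/w8.png

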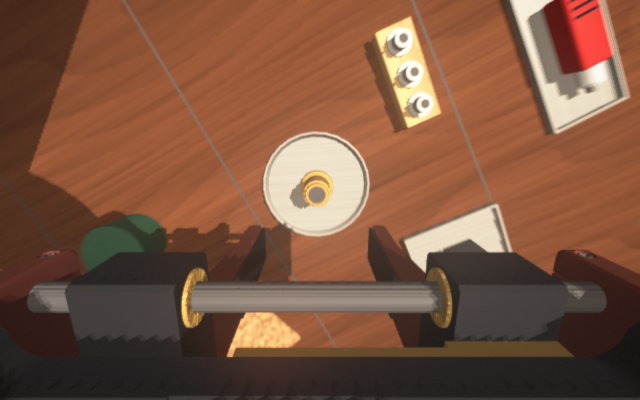

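View pics/side3.png

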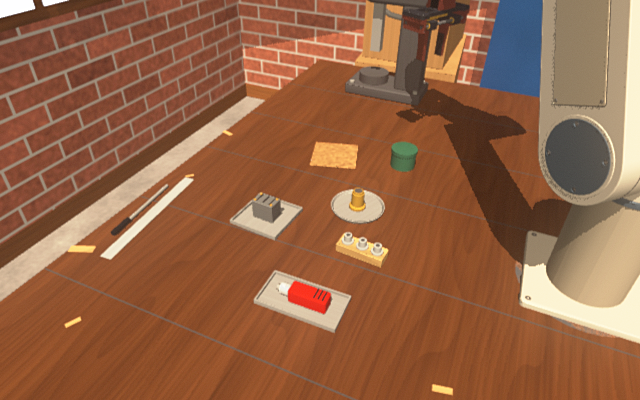

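View pics/top3.png

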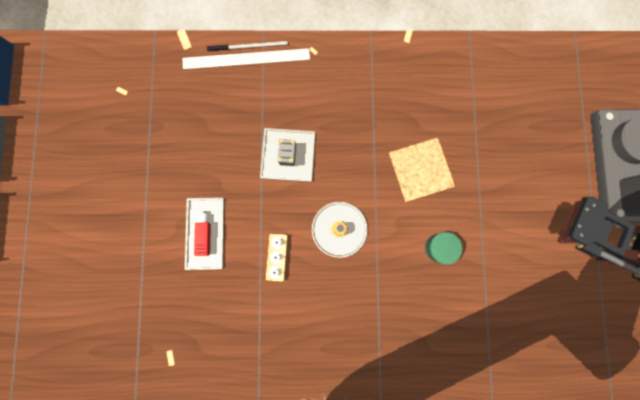

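All three parts sit centred: ferrule (340,229), housing (287,152), test-light (202,233). The pad is empty, the tin and block haven't moved, and the arm is clear.

```bash
python3 -c "
from bench import bot
print(bot.finish_job())"
```

```text
the job is handed in; nothing more can be done
None
```

All three parts are in their own trays, and I handed the job in at about 43 s of the 96 s allowed.

**Order:** I parked the ferrule on the cork pad, moved the housing to the square tray, moved the test-light to the long tray, then took the ferrule to the dish. No tray ever held two parts. I lowered each part until the wrist force showed contact (about 7–9 N) before opening the fingers.

**Last checks:**

| Check | Result |
|---|---|
| Ferrule | Upright, within about 2 mm of the dish centre |
| Housing | Upright and square to its tray, within about 1 mm of the centre |
| Test-light | Lengthwise along the long tray, within about 2 mm of the middle |
| Bushing block and tin | Moved no more than the measuring noise (about 1–2 mm) |
| Pad and arm | Pad empty, gripper clear of everything |

**Disagreements:**
- In the last side picture the network marked the dish as the pad, and it gave no result for the tin. The pictures and the top camera showed both in place.
- The networks' centre points were a few mm off the depth measurements, so I used the depth measurements.
- The test-light's yaw read 2.3° in the wrist view but about 0° in the top and side views; the tray is at about 0.7°.

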